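# Close the lamp box: flap down, then lid

### The arm

A 6-joint arm with a two-finger parallel gripper is mounted at the origin on a cart in front of the work surface, level with it; the furniture and walls round the work are solid. World frame = base frame: x ahead of the robot, y to its left, z up, the work surface at z = 0. Lengths are in m, angles in rad, forces in N, time in s.
With the tool pointing down it reaches from about 0.35 to 0.975 m from the base axis. Payload 4.9 kg.
Tool frame: the origin (TCP) lies midway between the tips of the shut fingers; the grasp point (between the pads) lies 19 mm behind it; x points along the fingers, y is the direction in which the jaws open and shut, and the axes are right-handed (so a half turn about x gives the same grasp; the last joint's range is limited). The gripper opens to 85 mm and grips with 20 to 120 N. Pads are 22 mm wide; open, the fingers measure 114 mm over their backs; the gripper's body (76 mm by 85 mm) begins 54 mm behind the grasp point. The pads swing forward as they close: fully open they stand 13 mm farther back than shut.
Start: joints at [-1.315, 0.053, 1.613, -0, 1.476, -0.119], TCP at [0.229, -0.582, 0.231] pointing down, gripper open.
Joint ranges: [-3.01, 3.01], [-1.01, 2.22], [0.06, 2.58], [-1.02, 4.17], [0.09, 2.62], [-3.14, 3.14]. Speed limits (rad/s): [2.57, 2.57, 3.14, 3.14, 3.14, 3.14].

### API

Orientations are given as a unit quaternion [w, x, y, z].
In Python, from plant import manip gives the robot as it stands.
- The arm moves only by the tool send_rows, never from a script. Its argument "motion" is a list that holds one entry, the list of rows, each a list of 6 numbers: the shift along the world's x, y, z in cm, then the turn, a rotation vector about the world's x, y, z in rad. A call has 1 to 12 rows; each row shifts and turns the commanded pose from where the row before left it; what a row does not reach is not made up. A row lasts 1/12 s, in which the tool goes at most 41.7 mm and 7.16 degrees, less where a joint would pass 70% of its speed; a pose out of reach is approached as far as the arm can. A call with a gripper value outside its range is refused whole. "fingers" is the closure, from 0 (fully open) to 1 (shut), set as the call begins (left out, the last holds). The fingers move at their own pace and stop on an object; the grip force is fixed at half the most. Time passes only in rows, so rows that do not move let the fingers close. It gives the time, the measured TCP pose, the force and the opening at its end, in the units of the state.
- manip.state(): the state, without advancing time (a new reading comes with each control period).
- manip.grab_frame(name): name is "scene" or "side" or "wrist"; returns the picture (400x640x3 uint8, red, green, blue); there is no depth.
- manip.calibration(name): a dict with "mtx" (3x3 intrinsics, pixels), "k1" (the pictures are not rectified: a ray, as slopes to the right and down, at radius r is drawn at 1 + k1 r^2 times it, then the intrinsics apply), "cam_to_world" (4x4, takes a point from camera to world coordinates); the wrist camera has in their place "hand_eye" (4x4, takes a point from camera to tool coordinates, whose origin is the TCP and whose axes are the tool frame's). Camera axes: x right, y up, looking along -z (the intrinsics and any distortion apply to the point x, -y, -z); pixel columns grow to the right and rows downward; lengths in m; the calibration is good to about 2 mm. A picture is of the moment at which its call begins: read the wrist's pose just before it. calibration takes no time and is no camera call.
- manip.job_done(): hands the job in, once; it reports no verdict.
Trained networks look in the newest picture that a camera, given by its name, has taken for a name from the list of things; names that differ only in an ending like _2 or _b are one class to them, and where a whole thing is asked for, a point or a joint stands for the part that bears it (a point fixed in the world has none). Each returns a list of dicts, best first, with "confidence" (0 to 1); they miss things now and then, are a little off and sometimes report something else, mostly with a low value. They report only what shows in the picture. A call takes as long as a camera call.
- manip.boxes_of(query, camera): "centre" ([x, y, z] in m, in the coordinates of the camera as it stood for that picture, good to about 4 mm: the middle of the surface that is visible of it).
- manip.trace(query, camera): "region" (400x640 bool, what is visible of it).
- manip.landmark_of(query, camera): "centre" ([x, y, z] in m, in the coordinates of the camera as it stood for that picture, good to about 4 mm: a listed point, or the origin of a listed thing).
The state is a dict: "time": time; "joint_pos": joint angles; "joint_vel": joint speeds; "joint_efforts": joint torques, N m; "tool_pos": TCP position; "tool_rot": TCP orientation; "contact_force": force on the tool from outside, world axes, zero at the start; "ft_torque": the same for the moment, N m; "gripper_width": opening from 0.0 (shut) to 1.0 (fully open).
Only numpy, scipy, OpenCV 4.12 (cv2) and the standard library are available. Lean on these libraries where they do the work, as an engineer would, in place of code of your own. Each camera call takes 0.05 s, during which the arm holds its last target.

### The job

Close up the red lamp box for storage: first push the white retaining flap, which stands upright inside its left wall, all the way down over the two lamps, then push the open lid over from behind and press it fully shut. Only push with the fingertips: do not pick up anything, leave the lamps lying in their rests and leave the other things on the bench where they are.

Things in the scene. Friction and masses are not known exactly. Their poses are not given: they have to be found in the camera images.
- lamp_box: Red lamp box fixed to the bench, 176 (x) x 202 (y) x 88 mm with its lid shut; walls 3 mm thick, rim 62 mm above its underside. Origin: centre of its underside; its x axis points to the hinged back of the box, y to its left side (where the flap is), z up. At yaw 0 the back is the side away from the robot; its yaw stays within 0.3 rad of that.
- lamp_box_lid (a joint): Angle of the box's red lid: 0 is fully shut, it starts open and upright or leaning slightly back at 1.5 to 1.72 rad, and its stop is at 1.745. The lid is 176 mm deep and 202 mm wide; its outer face lies 24 mm above the hinge line (box frame) when it is shut. The hinge is stiff (0.2 Nm), so the lid stays at any angle and has to be pushed all the way.
- lid_hinge (a point): Middle of the lid's hinge line, which runs along the box's y axis; in the box's frame at x 89, y 0, z 63 mm.
- lid_edge (a point): Middle of the lid's outer front edge, on its outer face: 177 mm from the hinge line along the lid and 24 mm out; at the top of the lid when it is open. Moves with the lid.
- flap (a joint): Angle of the white flap: 0 is folded down level over the lamps (against its stop), about 1.57 is upright, larger leans outward over the left wall; it starts at 1.35 to 1.75, its stop is at 1.8. A stiff hinge (0.09 Nm) holds it at any angle. A flap left standing blocks the lid.
- flap_hinge (a point): Middle of the flap's hinge line, which runs along the box's x axis just inside the left wall; in the box's frame at x -6, y 91, z 50.5 mm.
- flap_edge (a point): Middle of the flap's free edge, 130 mm from its hinge line; the top of the flap when it stands. The flap is a white plate 4 mm thick, 140 mm along the hinge, this edge a 6 mm round bar. Folded down, the flap's upper face lies 52.5 mm above the box's underside, 10 mm below its rim. Moves with the flap.
- lamp_yellow: Lamp with black base and yellow collar, 37 mm thick, 151 mm long, lying loose in the box's foam rests along the box's x axis, in the rest next to the flap's hinge. Origin: middle of its underside. Stays where it is.
- lamp_red: The same with a red collar, lying in the middle rest of the box. Stays where it is.
- tape: Cream tape roll lying flat, 82 mm across, 19 mm high; origin under its centre. Bystander.
- film: White roll with a cardboard core standing on end, 62 mm across, 50 mm high; origin under its centre. Bystander.
- dropper: Amber dropper bottle with black cap, 30 mm across, 75 mm high; origin under its centre. Bystander.
- vial_black: Clear vial with black cap, 20 mm across, 48 mm high; origin under its centre. Bystander.
- clock: White bench timer, 39 x 68 x 62 mm; origin under its centre. Bystander.
- boat: White square weighing boat lying on the bench, 68 mm wide, 16 mm high; origin under its centre. Bystander.

How it is judged:
On the way, in this order (a step that is already met when the one before it is completed fails the run):
1. the flap is folded down while the lid still stands open (value of joint flap below 0.06 rad and value of joint lamp_box_lid above 1 rad), for 0.2 s.
2. the lid is shut over the folded flap (value of joint flap below 0.06 rad and value of joint lamp_box_lid below 0.035 rad), for 0.2 s.
At the end, for the whole second after the job is handed in: The flap is folded down (within 0.06 rad) and the lid is shut over it (within 0.035 rad, about 6 mm at its front edge), both at rest; lamps and bystanders lie within 30 mm of where they started (all of step 2 and distance of each of lamp_yellow, lamp_red, tape, film, dropper, vial_black, clock, boat from where it was at the start of the episode below 0.03 m and velocity of joint flap between -0.05 and 0.05 rad/s and velocity of joint lamp_box_lid between -0.05 and 0.05 rad/s); the robot touches nothing.
It fails at once if the lid is swung down while the flap still stands (value of joint lamp_box_lid below 1 rad and value of joint flap above 0.3 rad).
It fails at once if a lamp is lifted or shoved out of its rest (30 mm) (distance of any of lamp_yellow, lamp_red from where it was at the start of the episode above 0.03 m).
It fails at once if a bystander is picked up, knocked over or pushed away (30 mm or 0.5 rad) (distance of any of tape, film, dropper, vial_black, clock, boat from where it was at the start of the episode above 0.03 m or angle between any of film, dropper, vial_black, clock, tape's own z axis and vertical above 0.5 rad).
It also fails if it takes over 53 s, if anything falls off the work surface, if the arm or the gripper's body presses on something with over 40 N, if the wrist force passes 120 N, or if a joint passes its speed limit or range.

## Working session

There is one attempt and no reset: what is moved stays moved. The work goes in short steps, Python scripts to look and compute and a tool call to move; the robot and the scene stay as the last step left them, time stands still between calls to the robot, and variables do not carry over. Pictures are saved under pics/ and viewed, and the job is handed in when it is done.

Besides the shell and the picture viewer there is one more tool, called after ">>>" in YAML: its name, and indented under it one key for each argument. send_rows: Moves the arm, as the interface text tells. Its arguments: {"type":"object","properties":{"motion":{"type":"array","items":{"type":"array","items":{"type":"array","items":{"type":"number"}}}},"fingers":{"type":"number"}},"required":["motion"]}

```bash
mkdir -p pics; cat > h.py <<'E'
from plant import manip
import numpy as np, cv2
def pic(cam,fn):
    im=manip.grab_frame(cam); cv2.imwrite('pics/'+fn,im[:,:,::-1]); return im
def w(cam,p):
    c=manip.calibration(cam); T=np.array(c['cam_to_world']); return (T@np.r_[p,1])[:3]
E
python3 - <<'E'
from h import *
np.set_printoptions(precision=4,suppress=True)
s=manip.state(); print(s['time'],s['tool_pos'],s['tool_rot'],s['contact_force'],s['gripper_width'])
for c in ['scene','side']:
    pic(c,c+'0.png')
    for q in ['lamp_box','lid_hinge','lid_edge','flap_hinge','flap_edge','lamp_yellow','lamp_red']:
        r=manip.landmark_of(q,c)
        for d in r[:2]: print(c,q,round(d['confidence'],2),w(c,d['centre']))
print(manip.state()['time'])
E
```

```text
0.0 [ 0.2286 -0.581   0.2301] [-0.131  -0.6947 -0.1324  0.6948] [ 0.6989  0.4189 -0.4547] 0.9991358416376812
scene flap_hinge 0.71 [0.5287 0.1568 0.0513]
scene flap_edge 0.68 [0.5208 0.1498 0.1799]
scene lamp_yellow 0.6 [0.5205 0.1243 0.0045]
scene lamp_red 0.54 [0.5159 0.0701 0.0055]
side lamp_box 0.97 [0.5161 0.0719 0.0039]
side lid_hinge 0.58 [0.6043 0.058  0.0679]
side lid_edge 0.61 [0.6466 0.0496 0.2354]
side lid_edge 0.49 [0.5207 0.1257 0.0012]
side flap_hinge 0.62 [0.524  0.1625 0.0544]
side flap_edge 0.66 [0.522  0.1484 0.1794]
side flap_edge 0.52 [0.5263 0.1636 0.0521]
side lamp_yellow 0.65 [0.5251 0.1225 0.0022]
side lamp_yellow 0.45 [0.6468 0.0468 0.2359]
side lamp_red 0.61 [0.5182 0.0717 0.0089]
0.8
```

View pics/scene0.png

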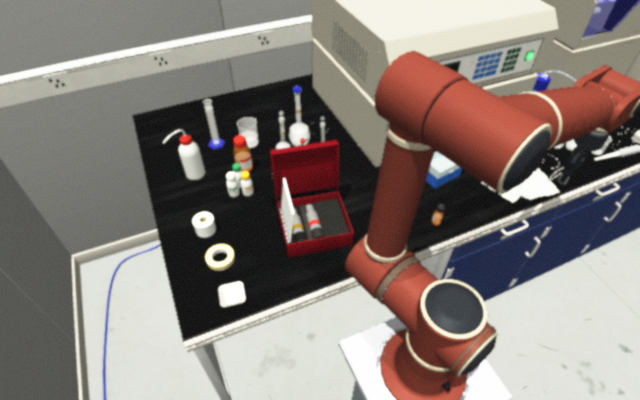

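View pics/side0.png

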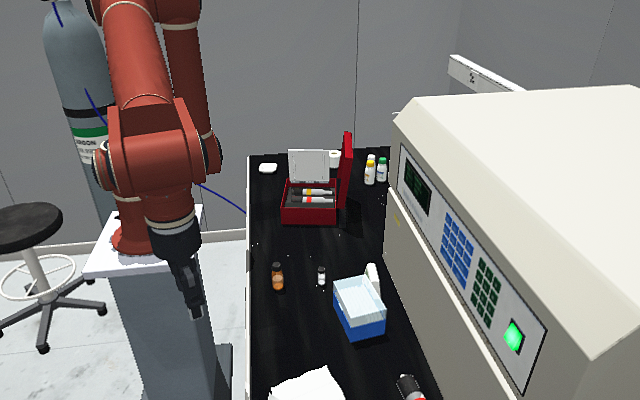

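```bash
python3 - <<'E'
from h import *
from scipy.spatial.transform import Rotation as R
np.set_printoptions(precision=3,suppress=True)
s=manip.state(); q=s['tool_rot']; print(R.from_quat(np.r_[q[1:],q[0]]).as_matrix()); print(s['joint_pos'])
print(manip.calibration('wrist')['hand_eye'])
im=cv2.imread('pics/scene0.png')[70:310,150:360]; cv2.imwrite('pics/sc.png',cv2.resize(im,None,fx=2.4,fy=2.4,interpolation=cv2.INTER_CUBIC))
E
```

```text
[[ 0.     0.366 -0.931]
 [-0.    -0.931 -0.366]
 [-1.     0.    -0.   ]]
[-1.315  0.053  1.613  0.     1.476 -0.119]
[[ 0.     0.289 -0.957 -0.143]
 [ 1.     0.     0.    -0.001]
 [ 0.    -0.957 -0.289 -0.074]
 [ 0.     0.     0.     1.   ]]
```

>>> send_rows:
  motion:
    - [[0,2,3,0,0,0],[0.5,3,2.5,0,0,0],[1,3,1.5,0,0,0],[1,3.5,1.5,0,0,0],[1,3.5,1.5,0,0,0],[1,3.5,1,0,0,0],[1,3.5,1,0,0,0],[1,3.5,0,0,0,0],[1,3.5,0,0,0,0],[1,3.5,0,0,0,0],[1,3.5,0,0,0,0],[1,3.5,0,0,0,0]]
  fingers: 1

```text
time: 1.8
tool_pos: [0.3338, -0.185, 0.3516]
tool_rot: [0.132, 0.695, 0.131, -0.694]
contact_force: [1.0, 0.3, -0.0]
gripper_width: -0.003
```

View pics/sc.png

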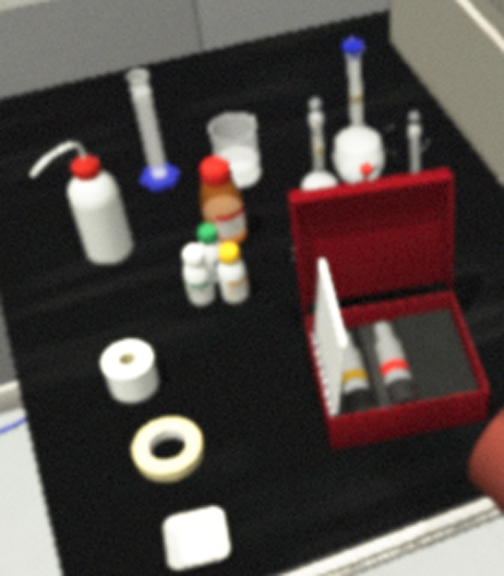

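>>> send_rows:
  motion:
    - [[0.8,3.3,0.5,0,0,-0.08],[0.8,3.5,0.5,0,0,-0.08],[0.8,3.5,0,0,0,-0.08],[0.8,3.5,0,0,0,-0.08],[0.8,3.5,0,0,0,-0.08],[0.8,3.5,0,0,0,-0.08],[0.5,2,0,0,0,-0.05],[0,0,0,0,0,0],[0,0,0,0,0,0]]

```text
time: 2.55
tool_pos: [0.3867, 0.0422, 0.3613]
tool_rot: [0.053, -0.705, 0.054, 0.705]
contact_force: [-0.5, -0.2, -0.4]
gripper_width: -0.001
```

```bash
cat >> h.py <<'E'
from scipy.spatial.transform import Rotation as R
def ww(p,s):
    q=s['tool_rot']; Rt=R.from_quat(np.r_[q[1:],q[0]]).as_matrix()
    H=np.array(manip.calibration('wrist')['hand_eye'])
    return Rt@(H@np.r_[p,1])[:3]+np.array(s['tool_pos'])
np.set_printoptions(precision=4,suppress=True)
E
python3 - <<'E'
from h import *
s=manip.state(); print(s['time'],s['tool_pos'],s['tool_rot'],s['contact_force'])
pic('wrist','w0.png')
for q in ['lamp_box','lid_hinge','lid_edge','flap_hinge','flap_edge','lamp_yellow','lamp_red']:
    for d in manip.landmark_of(q,'wrist')[:2]: print(q,round(d['confidence'],2),ww(d['centre'],s))
E
```

```text
2.55 [0.3867 0.0422 0.3613] [ 0.0535 -0.705   0.0537  0.7051] [-0.4524 -0.1982 -0.427 ]
lamp_box 0.8 [ 0.5159  0.0713 -0.0035]
lamp_box 0.44 [0.5195 0.1456 0.1806]
lid_edge 0.67 [0.6465 0.389  0.0013]
flap_hinge 0.95 [0.5241 0.1652 0.0483]
flap_edge 0.94 [0.5211 0.1448 0.1805]
lamp_yellow 0.69 [0.5244 0.1211 0.0028]
lamp_red 0.61 [0.5186 0.0716 0.0051]
lamp_red 0.58 [ 0.5114  0.0699 -0.002 ]
```

View pics/w0.png

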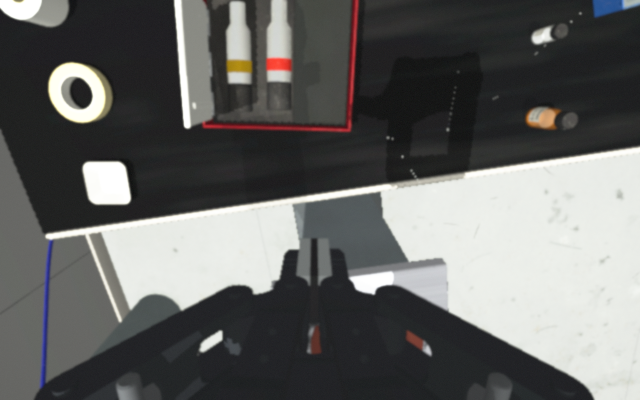

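>>> send_rows:
  motion:
    - [[2.2,2.7,-1,0,0,0],[2.2,2.7,-1,0,0,0],[2.2,2.7,-1,0,0,0],[2.3,2.8,-1,0,0,0],[2.3,2.8,-1,0,0,0],[2.3,2.8,-1,0,0,0],[0,0,-3,0,0,0],[0,0,-3,0,0,0],[0,0,-3,0,0,0],[0,0,-3,0,0,0],[0,0,-3,0,0,0],[0,0,0,0,0,0]]

```text
time: 3.95
tool_pos: [0.5174, 0.2048, 0.1437]
tool_rot: [0.054, -0.701, 0.057, 0.709]
contact_force: [-0.2, -0.3, -3.0]
gripper_width: -0.001
```

```bash
python3 - <<'E'
from h import *
s=manip.state(); print(s['time'],s['tool_pos'],s['tool_rot'],s['contact_force'])
a=pic('scene','s1.png')[120:300,200:420]; b=pic('side','d1.png')[110:260,240:420]
cv2.imwrite('pics/c1.png',np.vstack([cv2.resize(a,(380,300)),cv2.resize(b,(380,300))])[:,:,::-1])
E
```

```text
3.95 [0.5174 0.2048 0.1437] [ 0.0536 -0.7005  0.0565  0.7093] [-0.1949 -0.2583 -2.9589]
```

View pics/c1.png

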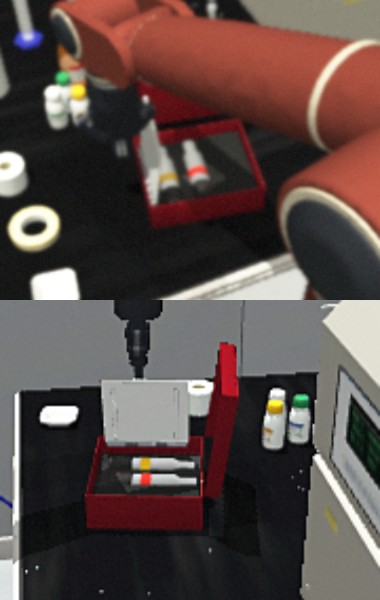

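>>> send_rows:
  motion:
    - [[-0.28,-1.78,0,0,0,0],[-0.28,-1.78,0,0,0,0],[-0.23,-1.48,-0.3,0,0,0],[-0.22,-1.38,-0.3,0,0,0],[-0.22,-1.38,-0.7,0,0,0],[-0.2,-1.28,-0.8,0,0,0],[-0.15,-0.99,-1.0,0,0,0],[-0.15,-0.99,-1.1,0,0,0],[-0.11,-0.7,-1.3,0,0,0],[-0.11,-0.7,-1.4,0,0,0],[0,0,0,0,0,0]]

```text
time: 4.97
tool_pos: [0.4996, 0.0807, 0.0783]
tool_rot: [0.055, -0.703, 0.056, 0.707]
contact_force: [-0.5, 0.1, -1.0]
gripper_width: -0.001
```

```bash
cat > look.py <<'E'
import sys
from h import *
n=sys.argv[1]
s=manip.state(); print(s['time'],s['tool_pos'],s['tool_rot'],s['contact_force'])
a=pic('scene','s%s.png'%n)[120:300,200:420]; b=pic('side','d%s.png'%n)[110:260,240:420]
cv2.imwrite('pics/c%s.png'%n,np.vstack([cv2.resize(a,(380,300)),cv2.resize(b,(380,300))])[:,:,::-1])
E
python3 look.py 2
```

```text
4.9667 [0.4996 0.0807 0.0783] [ 0.0549 -0.7026  0.0556  0.7073] [-0.5188  0.1146 -1.0014]
```

View pics/c2.png

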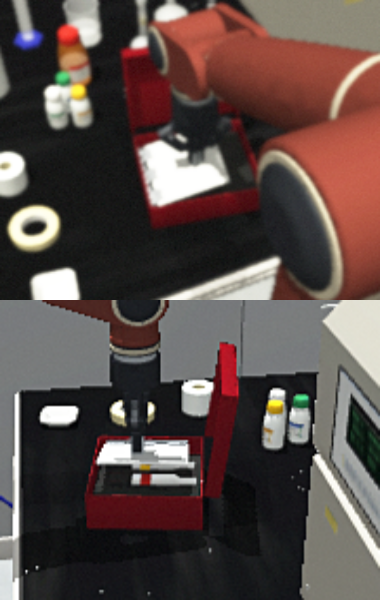

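>>> send_rows:
  motion:
    - [[0,-0.4,-1.0,0,0,0],[0,-0.4,-1.0,0,0,0],[0,0,-0.5,0,0,0],[0,0,-0.3,0,0,0],[0,0,-0.3,0,0,0],[0,0,0,0,0,0],[0,0,0,0,0,0]]

```text
time: 5.65
tool_pos: [0.5021, 0.0738, 0.0524]
tool_rot: [0.054, -0.704, 0.055, 0.706]
contact_force: [-4.6, -1.8, 8.5]
gripper_width: 0.002
```

>>> send_rows:
  motion:
    - [[0,0,-0.3,0,0,0],[0,0,0,0,0,0],[0,0,0,0,0,0],[0,0,0,0,0,0]]

```text
time: 5.98
tool_pos: [0.5023, 0.0738, 0.0521]
tool_rot: [0.054, -0.704, 0.055, 0.706]
contact_force: [-14.1, -1.5, 25.4]
gripper_width: -0.003
```

```bash
python3 look.py 3
```

```text
5.9833 [0.5023 0.0738 0.0521] [ 0.0541 -0.7039  0.055   0.7061] [-14.1247  -1.5112  25.3575]
```

View pics/c3.png

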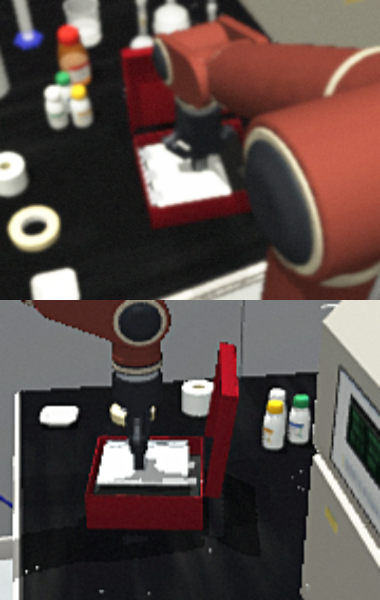

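>>> send_rows:
  motion:
    - [[-0.3,0,2,0,0,0],[0,0,3,0,0,0],[0,0,3,0,0,0],[0,0,3,0,0,0],[0,0,3.5,0,0,0],[0,0,3.5,0,0,0],[0,0,3.5,0,0,0],[0,0,3.5,0,0,0],[0,0,3.5,0,0,0],[0,0,3.5,0,0,0],[2,0,2,0,0,0],[0,0,0,0,0,0]]

```text
time: 7.08
tool_pos: [0.5223, 0.0739, 0.3946]
tool_rot: [-0.055, 0.709, -0.054, -0.701]
contact_force: [-0.4, 0.7, -0.3]
gripper_width: 0.002
```

```bash
python3 - <<'E'
from h import *
s=manip.state(); print(s['time'],s['tool_pos'],s['tool_rot'],s['contact_force'])
pic('wrist','w4.png')
for q in ['lid_hinge','lid_edge','flap_hinge','flap_edge','lamp_box']:
    for d in manip.landmark_of(q,'wrist')[:2]: print(q,round(d['confidence'],2),ww(d['centre'],s))
pic('scene','s4.png')
E
```

```text
7.0833 [0.5223 0.0739 0.3946] [-0.0551  0.7088 -0.0545 -0.7011] [-0.4083  0.7112 -0.2946]
lid_hinge 0.73 [0.5992 0.0605 0.0648]
lid_edge 0.66 [0.6486 0.0453 0.2381]
flap_hinge 0.59 [0.5242 0.1653 0.0482]
flap_edge 0.73 [ 0.5155  0.0703 -0.0086]
flap_edge 0.62 [0.5009 0.0342 0.051 ]
```

View pics/w4.png

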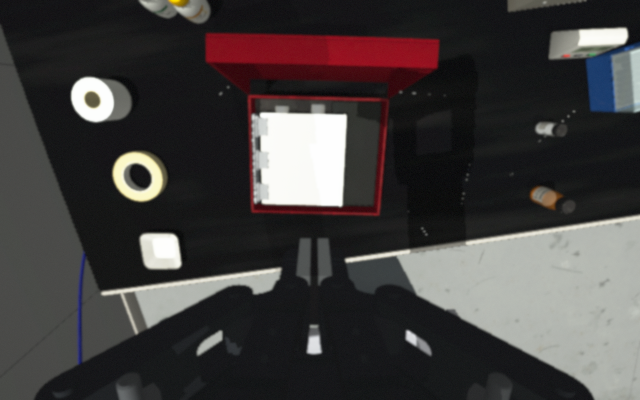

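View pics/s4.png

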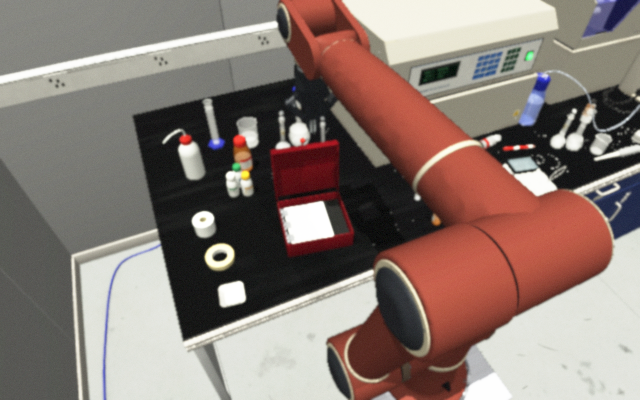

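```bash
python3 - <<'E'
from h import *
def ray(cam,u,v,z):
    c=manip.calibration(cam);K=np.array(c['mtx']);k1=c['k1'];T=np.array(c['cam_to_world'])
    d=np.array([(u-K[0,2])/K[0,0],(v-K[1,2])/K[1,1]]);p=d.copy()
    for _ in range(20): p=d/(1+k1*p@p)
    D=T[:3,:3]@np.array([p[0],-p[1],-1]);o=T[:3,3];return o+D*(z-o[2])/D[2]
for n,u,v in [('box corner fr',352,247),('left flask',283,152),('mid flask',299,143),('right flask',322,143),('amber',243,168),('yellowcap',247,195),('instr corner',380,163)]: print(n,ray('scene',u,v,0.0))
print(ray('scene',275,148,.235),ray('scene',338,142,.235))
E
```

```text
box corner fr [ 0.4037 -0.0068  0.    ]
left flask [0.9054 0.031  0.    ]
mid flask [ 0.931  -0.0443  0.    ]
right flask [ 0.8956 -0.1259  0.    ]
amber [0.8798 0.1952 0.    ]
yellowcap [0.7433 0.2218 0.    ]
instr corner [ 0.7051 -0.2751  0.    ]
[0.6659 0.13   0.235 ] [ 0.6174 -0.0517  0.235 ]
```

>>> send_rows:
  motion:
    - [[2.8,-0.5,0,0,0,0],[2.8,-0.5,0,0,0,0],[2.8,-0.5,0,0,0,0],[2.8,-0.5,0,0,0,0],[2.8,-0.5,0,0,0,0],[2.8,-0.5,0,0,0,0],[0,0,-3,0,0,0],[0,0,-3,0,0,0],[0,0,-3,0,0,0],[0,0,-3,0,0,0],[0,0,-3,0,0,0],[0,0,-3,0,0,0]]

```text
time: 8.43
tool_pos: [0.6863, 0.0439, 0.2057]
tool_rot: [0.055, -0.704, 0.055, 0.706]
contact_force: [-0.3, -0.3, 0.9]
gripper_width: -0.002
```

```bash
python3 look.py 5
```

```text
8.4333 [0.6863 0.0439 0.2057] [ 0.0548 -0.7044  0.0548  0.7056] [-0.2505 -0.305   0.8928]
```

View pics/c5.png

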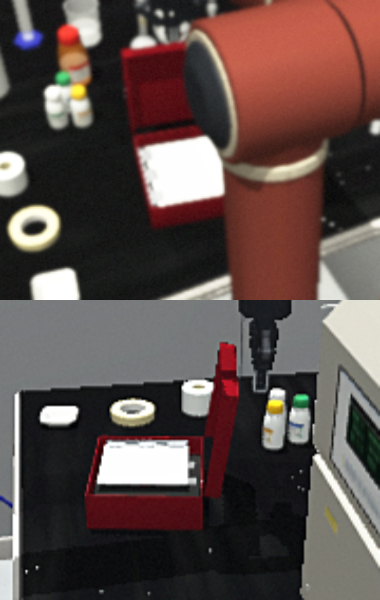

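>>> send_rows:
  motion:
    - [[-2,0.3,0,0,0,0],[-2,0.3,0,0,0,0],[-1.5,0.25,0.2,0,0,0],[-1.5,0.25,0.2,0,0,0],[-1.5,0.25,0,0,0,0],[-1.5,0.25,-0.1,0,0,0],[0,0,0,0,0,0]]

```text
time: 9.12
tool_pos: [0.5863, 0.0603, 0.2135]
tool_rot: [-0.055, 0.706, -0.054, -0.704]
contact_force: [0.5, -0.0, 0.3]
gripper_width: -0.003
```

```bash
python3 look.py 6
```

```text
9.1167 [0.5863 0.0603 0.2135] [-0.0547  0.7057 -0.0545 -0.7043] [ 0.5128 -0.0006  0.2761]
```

View pics/c6.png

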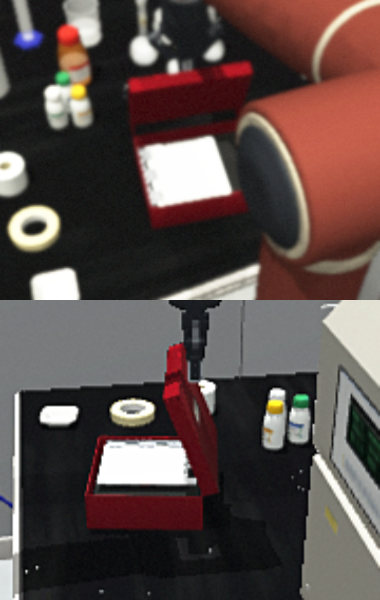

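>>> send_rows:
  motion:
    - [[-1.5,0.23,-0.5,0,0,0],[-1.5,0.23,-0.6,0,0,0],[-1.5,0.23,-0.8,0,0,0],[-1.2,0.18,-0.9,0,0,0],[-1.2,0.18,-0.9,0,0,0],[-1.1,0.17,-1.0,0,0,0],[-0.9,0.14,-1.2,0,0,0],[-0.9,0.14,-1.2,0,0,0],[-0.8,0.12,-1.3,0,0,0],[0,0,0,0,0,0]]

```text
time: 10.05
tool_pos: [0.4797, 0.0761, 0.1253]
tool_rot: [0.055, -0.704, 0.055, 0.706]
contact_force: [-0.3, -0.3, -1.2]
gripper_width: -0.003
```

```bash
python3 look.py 7
```

```text
10.05 [0.4797 0.0761 0.1253] [ 0.0547 -0.7035  0.0549  0.7064] [-0.303  -0.3125 -1.1687]
```

View pics/c7.png

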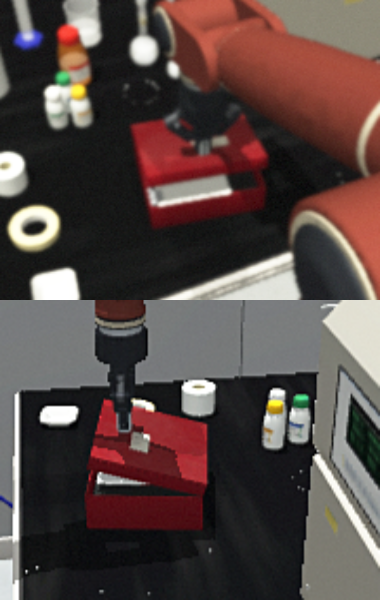

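>>> send_rows:
  motion:
    - [[-0.5,0.08,-1,0,0,0],[-0.5,0.08,-1,0,0,0],[-0.2,0,-0.9,0,0,0],[0,0,-0.7,0,0,0],[0,0,-0.5,0,0,0],[0,0,0,0,0,0],[0,0,0,0,0,0]]

```text
time: 10.73
tool_pos: [0.469, 0.0776, 0.0869]
tool_rot: [0.055, -0.704, 0.055, 0.706]
contact_force: [-4.6, 0.4, 7.7]
gripper_width: -0.002
```

>>> send_rows:
  motion:
    - [[0,0,-0.3,0,0,0],[0,0,0,0,0,0],[0,0,0,0,0,0],[0,0,0,0,0,0],[0,0,0,0,0,0]]

```text
time: 11.15
tool_pos: [0.4692, 0.0777, 0.0867]
tool_rot: [0.054, -0.704, 0.055, 0.706]
contact_force: [-14.8, 0.1, 23.2]
gripper_width: 0.005
```

Solid stop reached; retreat upward and check.

>>> send_rows:
  motion:
    - [[0,0,1.5,0,0,0],[0,0,3,0,0,0],[0,0,3,0,0,0],[0,0,3,0,0,0],[0,0,3,0,0,0],[0,0,3,0,0,0],[0,0,3,0,0,0],[-1.5,0,3,0,0,0],[-1.5,0,3,0,0,0],[0,0,0,0,0,0],[0,0,0,0,0,0]]

```text
time: 12.07
tool_pos: [0.44, 0.0776, 0.3405]
tool_rot: [-0.055, 0.707, -0.055, -0.703]
contact_force: [0.0, -0.5, 0.3]
gripper_width: -0.004
```

```bash
python3 look.py 8; python3 - <<'E'
from h import *
s=manip.state()
pic('wrist','w8.png')
for q in ['lid_edge','lid_hinge','tape','film','boat']:
    for d in manip.landmark_of(q,'wrist')[:1]: print(q,round(d['confidence'],2),ww(d['centre'],s))
for d in manip.landmark_of('lid_edge','side')[:2]: print('side lid_edge',d['confidence'],w('side',d['centre']))
E
```

```text
12.0667 [0.44   0.0776 0.3405] [-0.0549  0.7067 -0.0547 -0.7033] [ 0.0276 -0.4774  0.2549]
lid_edge 0.87 [0.4321 0.086  0.0921]
lid_hinge 0.8 [0.5979 0.0615 0.0625]
tape 0.6 [0.522  0.373  0.0055]
film 0.68 [0.6498 0.3876 0.0024]
boat 0.96 [ 0.3821  0.3769 -0.001 ]
side lid_edge 0.85 [0.4251 0.0894 0.085 ]
```

View pics/d8.png

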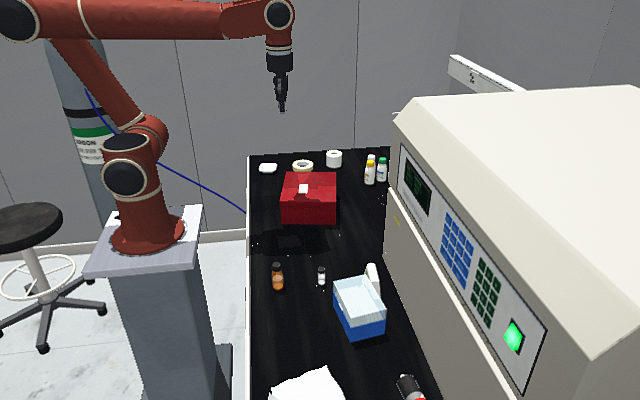

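```bash
python3 -c "
from plant import manip; print(manip.job_done())"
```

```text
the job is handed in; nothing more can be done
None
```

The box is closed: I folded the flap down over the lamps first, then pushed the lid over from behind and pressed it shut. I used only the closed fingertips and handed the job in at about 12.5 s of the 53 s allowed. `job_done()` reports no verdict.

- **Flap:** the fingertips stopped at z = 52.1 mm under 25 N, against the expected 52.5 mm. The wrist camera afterwards put the flap's free edge at z = 51 mm. One lower-ranked estimate put it at (0.501, 0.034, 0.051). The network's top-ranked estimate gave z = −9 mm, which can't be right, so I ignored it.
- **Lid:** the fingertips stopped at z = 86.7 mm under 23 N, against about 87 mm when shut. After the arm backed off, the wrist camera put the lid edge at 92 mm and the side camera at 85 mm. They disagree by 7 mm, but 87 mm lies between them and both are roughly within the networks' 4 mm accuracy.
- **Everything else:** the bystanders looked undisturbed in the last side picture, though I did not measure each one against its starting position. I did not check the lamps after the flap came down, since it and the lid hide them. The arm was clear of everything, with force readings under 0.6 N.

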